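# Lock the grinding cup onto the spice grinder and hold it there

## Task

First press the spice grinder's suction-foot plunger straight down to its stop and let it rise again. Then take the grinding cup from the cutting board by its bar grip, lower it upright into the round socket on the grinder with its two lugs in the two slots, push it down against the spring, turn it a quarter turn clockwise (seen from above) as far as it goes, and finish while still gripping it and holding it turned home against the return spring. Leave the jars and the bottle where they stand.

Things in the scene. Friction and masses are not known exactly. Their poses are not given: they have to be found in the camera images.
- grinder: Spice grinder base, fixed, white plastic: round housing 136 mm across at the foot, 112 mm at the top, 80 mm high; on its -x side a low apron (60 mm wide, 40 mm high, reaching 135 mm from the axis) carries the suction-foot plunger. Origin: on the counter under the socket's axis; z up; yaw within 0.6 rad; it may stand left or right.
- socket (a point): Centre of the round socket's mouth on top of the grinder, 80 mm above the counter; axes as the grinder's. A steel lip 5 mm thick (opening 61 mm across) rings it, cut by two slots facing each other, 36 degrees wide (19 mm wide at the opening, reaching 39 mm from the axis), centred on the socket's +x and -x. A flat spring plate lies 5 mm below the lip's top.
- spring_plate (a joint): Push of the spring plate in the socket: 0 up, 0.010 m at its stop; 3.6 N at 0, 8 N at the stop. The cup lands on it with its lugs in the slots, their tops 1 mm above the lip; push 7 to 10 mm farther and the lugs pass under the lip, where the cup turns clockwise only. If the push is relaxed after turning, the lugs rest under the lip, 6 mm down.
- coupling (a joint): Clockwise turn of the coupling on the spring plate, rad: 0 at rest, 1.3 at its end stop. The lugs push it round after about 0.14 rad of free play, so a cup put in with its lugs centred in the slots reaches the stop after about 1.44 rad. A return spring resists with 0.14 N m at the start, 0.30 N m at the stop, and turns the cup back if let go.
- plunger_top (a point): Centre of the top of the suction-foot plunger's round black head (32 mm across, 10 mm thick), on the grinder's apron, 105 mm from the socket's axis towards the grinder's -x; 66 mm above the counter when up. Moves down with the plunger.
- plunger (a joint): How far the plunger is pressed down: 0 up, 0.015 m at its stop; spring 3 N at 0 rising to 8 N at the stop; it rises by itself when let go.
- cup: Grinding cup, upside down, steel, about 0.16 kg: a round barrel 56 mm across, 48 mm high, a black bar grip on top. At the foot two lugs on either side, 10 mm wide and 6 mm thick, stick out along the cup's +x and -x to 36 mm from the axis; half a turn makes no difference. Origin: centre of the underside; z up. Starts standing on the cutting board at any yaw.
- cup_grip (a point): Middle of the cup's bar grip, 63 mm above its underside, on its axis; axes as the cup's. The bar is 52 mm long along x (the same way as the lugs), 14 mm thick along y, and stands from 48 to 78 mm above the cup's underside.
- board: Wooden cutting board, fixed, 180 x 210 mm, 18 mm thick; origin: centre of its underside on the counter. It may lie left or right.
- mayo_jar: Bystander: jar 80 mm across, 110 mm high with a blue lid; origin: centre of its underside.
- squeeze_bottle: Bystander: clear squeeze bottle 54 mm across, 170 mm high with a red cap; origin: centre of its underside.
- spice_jar: Bystander: amber glass spice jar 42 mm across, 85 mm high with a steel lid; origin: centre of its underside.
Mind the look-alikes: they are no part of the job. Several things have the shape of the cup; the one meant has the colours described above.

How it is judged:
On the way, in this order (a step that is already met when the one before it is completed fails the run):
1. the plunger is pressed down to its stop, before the cup is fitted (value of joint plunger above 0.0125 m and value of joint spring_plate below 0.002 m and horizontal distance between cup and socket above 0.04 m), for 0.1 s.
2. the plunger has risen again (value of joint plunger below 0.004 m), for 0.1 s.
3. the cup stands in the socket, pushed down against the spring, not yet turned (horizontal distance between cup and socket below 0.005 m and angle between cup's own z axis and vertical below 0.1 rad and value of joint spring_plate above 0.006 m and value of joint coupling below 0.4 rad and z of cup in the frame of socket below -0.009 m), for 0.05 s.
4. the cup has carried the coupling round to its end stop (horizontal distance between cup and socket below 0.005 m and angle between cup's own z axis and vertical below 0.1 rad and value of joint spring_plate above 0.0045 m and value of joint coupling above 1.1 rad), for 0.2 s.
At the end, for the whole second after the job is handed in: Cup upright (0.1 rad) on the socket axis (5 mm), underside at least 9 mm below the lip top, spring plate at least 4.5 mm down, coupling turned over 1.1 rad, at rest, fingers still pressing on the cup (over 2 N); plunger up again (under 4 mm) (all of step 4 and z of cup in the frame of socket below -0.009 m and contact force between the fingers and cup above 2 N and linear speed of cup below 0.02 m/s and value of joint plunger below 0.004 m); the arm keeps its last pose, push and grip.
It fails at once if the mayo jar is shifted by more than 30 mm or tipped over (distance of mayo_jar from where it was at the start of the episode above 0.03 m or angle between mayo_jar's own z axis and vertical above 0.5 rad).
It fails at once if the squeeze bottle is shifted by more than 30 mm or tipped over (distance of squeeze_bottle from where it was at the start of the episode above 0.03 m or angle between squeeze_bottle's own z axis and vertical above 0.5 rad).
It fails at once if the spice jar is shifted by more than 30 mm or tipped over (distance of spice_jar from where it was at the start of the episode above 0.03 m or angle between spice_jar's own z axis and vertical above 0.5 rad).
It also fails if it takes over 56 s, if anything falls off the work surface, if the arm or the gripper's body presses on something with over 40 N, if the wrist force passes 120 N, or if a joint passes its speed limit or range.

## Robot

A 6-joint arm with a two-finger parallel gripper is mounted at the origin on the work surface. World frame = base frame: x ahead of the robot, y to its left, z up, the work surface at z = 0. Lengths are in m, angles in rad, forces in N, time in s.
With the tool pointing down it reaches from about 0.3 to 0.775 m from the base axis. Payload 14.6 kg.
Tool frame: the origin (TCP) lies on the centre line of the jaws, within the pads' length; the fingertips stand ctrl.tcp_to_tips ahead of it and the grasp point (between the pads) lies 2 mm behind it (ctrl.tcp_to_tips is the distance from the TCP to the fingertips, in m); z points along the fingers, y is the line along which they close (so a half turn about z gives the same grasp; the last joint's range is limited). The gripper opens to 94 mm and grips with 3 to 60 N. Pads are 16 mm wide; open, the fingers measure 119 mm over their backs; the gripper's body (75 mm by 177 mm) begins 78 mm behind the grasp point.
Start: joints at [1.243, 0.3, 1.521, -0, 1.321, -0.067], TCP at [0.142, 0.531, 0.222] pointing down, gripper open.
Joint ranges: [-3.03, 3.03], [-0.79, 2.21], [0.23, 2.52], [-1.04, 4.18], [0, 3.07], [-2.55, 2.55]. Speed limits (rad/s): [2.22, 2.22, 2.57, 3.14, 3.14, 3.14].

## Interface

Orientations are given as [roll, pitch, yaw] about the fixed x, y, z axes, in that order (R = Rz(yaw) Ry(pitch) Rx(roll)).
In Python, from station import telemetry, viewer, hand_in, ctrl gives the robot as it stands.
- The arm moves only by the tool step_arm, never from a script. Its argument "plan" is a list of rows, each an object of numbers: "dx", "dy", "dz": the shift along the tool's x, y, z scaled (see below); "rx", "ry", "rz": the turn, a rotation vector about the tool's x, y, z scaled (see below); "claw": the closure, from 0 (fully open) to 1 (shut). In form: [{"dx": .., "dy": .., "dz": .., "rx": .., "ry": .., "rz": .., "claw": ..}, ...]. A call has 1 to 10 rows; each row shifts and turns the commanded pose from where the row before left it, along the tool's axes as they then stand; what a row does not reach is not made up. The controller multiplies each number of a shift by 0.1 m and each number of a turn by 90 degrees. A row lasts 1/10 s, in which the tool goes at most 50 mm and 8.59 degrees, less where a joint would pass 70% of its speed; a pose out of reach is approached as far as the arm can. A call with a number of a shift or a turn outside -1 to 1 is refused whole. A call with a gripper value outside its range is refused whole. The fingers move at their own pace and stop on an object; "grip_force" is the grip in N (left out, the last holds). Time passes only in rows, so rows that do not move let the fingers close. It gives the time, the measured TCP pose, the force, the opening and the grip force at its end, in the units of the state.
- telemetry.get_obs(): the state, without advancing time (a new reading comes with each control period).
- viewer.camera(name): name is "scene" or "top"; returns a dict with "img" (480x640x3 uint8, red, green, blue), "z_map" (480x640 float32, m along the optical axis (not along the pixel's ray), 0 where there is no reading), "fx", "fy", "cx", "cy" (pixels), "R" (3x3) and "t" (3): a world point X has camera coordinates R X + t. Camera axes: x right, y down, z forward; pixel columns grow to the right and rows downward; lengths in m; the calibration is good to about 2 mm. A picture is of the moment at which its call begins.
- hand_in(): hands the job in; it is judged then, once.
Trained networks look in a picture, given as the dict that the camera call returned (one of the last four; its "shot" number tells which), for a name from the list of things; names that differ only in an ending like _2 or _b are one class to them, and where a whole thing is asked for, a point or a joint stands for the part that bears it (a point fixed in the world has none). Each returns a list of dicts, best first, with "score" (0 to 1); they miss things now and then, are a little off and sometimes report something else, mostly with a low value. They report only what shows in the picture. A call takes as long as a camera call. They do not tell look-alikes from the thing itself.
- viewer.recognise(target, picture): "rect" ([left, top, right, bottom] in pixels, round what is visible of it).
The state is a dict: "time_s": time; "qpos": joint angles; "joint_vel": joint speeds; "tau": joint torques, N m; "ee_pos": TCP position; "eef_rot": TCP orientation; "force": force on the tool from outside, world axes, zero at the start; "moment": the same for the moment, N m; "grip_width": finger opening in m; "grip_force": force on a finger pad.
Only numpy, scipy, OpenCV 4.12 (cv2) and the standard library are available. Lean on these libraries where they do the work, as an engineer would, in place of code of your own. Each camera call takes 0.05 s, during which the arm holds its last target. There are 200 camera calls.

## Working session

There is one attempt and no reset: what is moved stays moved. The work goes in short steps, Python scripts to look and compute and a tool call to move; the robot and the scene stay as the last step left them, time stands still between calls to the robot, and variables do not carry over. Pictures are saved under pics/ and viewed, at most 10 in all, crops included, and the job is handed in when it is done.

Besides the shell and the picture viewer there is one more tool, called after "Call:" by a JSON object that holds its "op" and its "data". step_arm: Moves the arm, as the interface text tells. Shifts and turns lie within -1 to 1; 1 stands for 0.1 m of shift or 90 degrees of turn. Its arguments: {"type":"object","properties":{"plan":{"type":"array"},"grip_force":{"type":"number"}},"required":["plan"]}

```bash
mkdir -p pics; ls; cat > look.py <<'E'
import numpy as np, cv2
from station import telemetry, viewer, hand_in, ctrl
def px2w(p,u,v,z=None):
    d=p["z_map"][int(round(v)),int(round(u))] if z is None else z
    c=np.array([(u-p["cx"])/p["fx"]*d,(v-p["cy"])/p["fy"]*d,d]); return p["R"].T@(c-p["t"])
def cloud(p):
    v,u=np.mgrid[:480,:640]; d=p["z_map"]
    c=np.stack([(u-p["cx"])/p["fx"]*d,(v-p["cy"])/p["fy"]*d,d],-1); W=(c-p["t"])@p["R"]; W[d==0]=np.nan; return W
def proj(p,X):
    c=p["R"]@np.array(X)+p["t"]; return p["fx"]*c[0]/c[2]+p["cx"],p["fy"]*c[1]/c[2]+p["cy"]
E
python3 - <<'E'
from look import *
o=telemetry.get_obs(); print(o["ee_pos"],o["eef_rot"],ctrl.tcp_to_tips,o["time_s"],o["grip_width"])
for n in("top","scene"):
    p=viewer.camera(n); cv2.imwrite(f"pics/{n}0.png",p["img"][:,:,::-1]); W=cloud(p)
    for t in("grinder","plunger_top","cup","board","mayo_jar","squeeze_bottle","spice_jar"):
        for r in viewer.recognise(t,p)[:4]:
            b=r["rect"]; u,v=(b[0]+b[2])/2,(b[1]+b[3])/2
            print(n,t,round(r["score"],2),np.round(b).astype(int),W[int(v),int(u)].round(3))
E
```

```text
pics
[0.14174742 0.5311654  0.22186897] [-3.14041533e+00 -6.61486034e-05  2.88081714e+00] 0.017 0.0 0.09394970463959214
top grinder 0.73 [245 232 307 307] [0.542 0.205 0.08 ]
top grinder 0.49 [264 240 289 265] [0.586 0.203 0.072]
top plunger_top 0.61 [250 285 265 298] [0.489 0.252 0.065]
top cup 0.98 [399 252 424 275] [ 0.548 -0.132  0.093]
top cup 0.95 [407 323 430 346] [ 0.375 -0.148  0.05 ]
top cup 0.82 [462 311 487 337] [ 0.398 -0.288  0.05 ]
top cup 0.76 [411 175 435 200] [ 0.754 -0.176  0.043]
top board 0.87 [373 222 465 301] [ 0.556 -0.156  0.067]
top board 0.42 [347 312 363 333] [0.407 0.009 0.084]
top mayo_jar 0.94 [332 173 362 210] [0.73  0.021 0.109]
top squeeze_bottle 0.71 [162 303 197 324] [0.434 0.432 0.124]
top spice_jar 0.5 [346 312 366 334] [0.404 0.009 0.085]
scene grinder 0.75 [342 229 412 299] [0.589 0.225 0.075]
scene plunger_top 0.72 [355 250 383 271] [0.579 0.206 0.072]
scene plunger_top 0.46 [390 232 398 245] [0.494 0.255 0.067]
scene cup 0.94 [191 286 220 310] [ 0.769 -0.168  0.048]
scene cup 0.9 [237 219 260 245] [ 0.564 -0.12   0.071]
scene cup 0.84 [290 244 317 272] [0.598 0.038 0.048]
scene cup 0.82 [250 168 269 198] [ 0.399 -0.141  0.073]
scene board 0.77 [186 208 285 281] [ 0.578 -0.158  0.017]
scene mayo_jar 0.66 [262 280 295 327] [0.77  0.025 0.107]
scene squeeze_bottle 0.95 [458 206 484 260] [0.459 0.44  0.102]
scene squeeze_bottle 0.4 [232 217 260 245] [ 0.564 -0.126  0.068]
scene squeeze_bottle 0.22 [357 251 383 271] [0.582 0.209 0.073]
scene spice_jar 0.63 [302 185 318 215] [0.427 0.009 0.071]
scene spice_jar 0.53 [388 231 402 246] [0.494 0.255 0.067]
scene spice_jar 0.39 [340 232 412 301] [0.596 0.224 0.076]
```

```bash
python3 - <<'E'
import cv2
a=cv2.imread("pics/top0.png"); cv2.imwrite("pics/top0c.png",cv2.resize(a[160:360,150:490],(800,470),interpolation=cv2.INTER_CUBIC))
a=cv2.imread("pics/scene0.png"); cv2.imwrite("pics/scene0c.png",cv2.resize(a[150:350,180:500],(800,500),interpolation=cv2.INTER_CUBIC))
E
```

```text
(no output)
```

View pics/top0c.png

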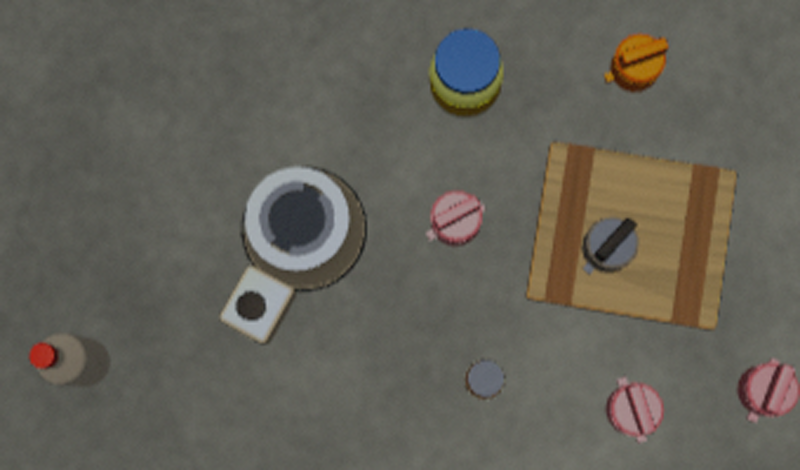

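View pics/scene0c.png

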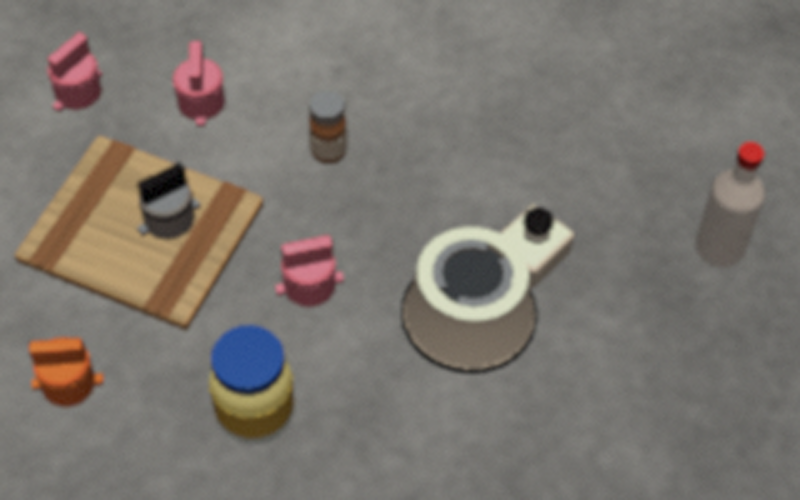

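The top view shows the steel cup with its black bar on the board at crop (612,243), the grinder at (300,220), and its plunger at (250,305). The pink and orange cups are look-alikes. Next I measure precisely from both depth clouds.

```bash
cat >> look.py <<'E'
from scipy.optimize import least_squares
def circ(P,r=None,inl=.004):
    c=P[:,:2].mean(0); 
    f=lambda q,P:np.hypot(P[:,0]-q[0],P[:,1]-q[1])-(r or q[2])
    s=least_squares(f,[*c,r or .05],args=(P,),loss="soft_l1",f_scale=.002); return s.x,np.std(s.fun)
def near(W,x,y,r,lo,hi):
    m=(np.hypot(W[...,0]-x,W[...,1]-y)<r)&(W[...,2]>lo)&(W[...,2]<hi); return m
def edge(m):  # boundary pixels
    return m&~cv2.erode(m.astype(np.uint8),np.ones((3,3))).astype(bool)
def bar(W,x,y,zt):
    m=near(W,x,y,.045,zt-.012,zt+.006); P=W[m]; r=cv2.minAreaRect((P[:,:2]*1000).astype(np.float32))
    q=P[:,:2]-P[:,:2].mean(0); w,V=np.linalg.eigh(q.T@q); d=V[:,1]
    return r, P[:,:2].mean(0), np.arctan2(d[1],d[0])%np.pi, np.median(P[:,2]), len(P)
E
python3 - <<'E'
from look import *
for n in("top","scene"):
    p=viewer.camera(n); W=cloud(p); print(n, "cam", (-p["R"].T@p["t"]).round(3))
    m=near(W,.575,.207,.075,.074,.09); P=W[m]; print("top z",np.median(P[:,2]),len(P)); 
    C=P[:,:2].mean(0); print("mean",C, "minEncl",cv2.minEnclosingCircle((P[:,:2]*1000).astype(np.float32)))
    R=np.hypot(*(P[:,:2]-C).T); E=W[edge(m)]; E=E[np.hypot(*(E[:,:2]-C).T)>.046]; print("outer",circ(E))
    m=near(W,.49,.253,.03,.055,.075); P=W[m]; print("plunger",P.mean(0),len(P),cv2.minEnclosingCircle((P[:,:2]*1000).astype(np.float32)))
    print("bar",bar(W,.555,-.13,.096))
    m=near(W,.555,-.13,.05,.058,.074); P=W[m]; print("barrel top",np.median(P[:,2]),circ(W[edge(m)],.028), cv2.minEnclosingCircle((P[:,:2]*1000).astype(np.float32)))
    # rectified top map of socket at z=.08, 0.25mm/px
    x0,y0=.54,.165; S=400
    q=np.float32([proj(p,(x0+a*.1,y0+b*.1,.08)) for a,b in((0,0),(0,1),(1,1),(1,0))])
    H=cv2.getPerspectiveTransform(q,np.float32([[0,0],[S,0],[S,S],[0,S]]))
    A=cv2.warpPerspective(p["img"],H,(S,S),flags=cv2.INTER_CUBIC)[:,:,::-1]
    x1,y1=.505,-.18
    q=np.float32([proj(p,(x1+a*.1,y1+b*.1,.096)) for a,b in((0,0),(0,1),(1,1),(1,0))])
    H=cv2.getPerspectiveTransform(q,np.float32([[0,0],[S,0],[S,S],[0,S]]))
    B=cv2.warpPerspective(p["img"],H,(S,S),flags=cv2.INTER_CUBIC)[:,:,::-1]
    cv2.imwrite(f"pics/rect_{n}.png",np.hstack([A,B]))
E
python3 -c "
import cv2,numpy as np
a=cv2.imread('pics/rect_top.png');b=cv2.imread('pics/rect_scene.png')
cv2.imwrite('pics/rect.png',cv2.resize(np.vstack([a,b]),(600,600)))"
```

```text
top cam [0.369 0.058 1.446]
top z 0.07797139102989406 1211
mean [0.58224497 0.2023743 ] minEncl ((581.954345703125, 203.0853271484375), 56.55867004394531)
outer (array([0.58267939, 0.20238559, 0.05318756]), np.float64(0.0028758271983527293))
plunger [0.49107016 0.25430582 0.06443092] 126 ((491.6352233886719, 254.9288330078125), 16.06073570251465)
bar (((552.004150390625, -133.9451446533203), (13.857202529907227, 51.92649459838867), 43.6476936340332), array([ 0.55154858, -0.13357661]), np.float64(2.391731224632358), np.float64(0.09395176747245203), 116)
barrel top 0.063752322707577 (array([ 0.55307368, -0.13514444,  0.028     ]), np.float64(0.005983492656026104)) ((551.7249755859375, -134.02670288085938), 28.1286678314209)
scene cam [1.417 0.305 1.358]
top z 0.07960544047532817 1264
mean [0.58524272 0.20428973] minEncl ((583.9983520507812, 203.6212921142578), 59.463993072509766)
outer (array([0.58397667, 0.20401617, 0.05471802]), np.float64(0.002550386722517558))
plunger [0.4938855  0.2560646  0.06572419] 115 ((492.774658203125, 255.4876251220703), 16.896833419799805)
bar (((552.4585571289062, -132.82232666015625), (19.218814849853516, 52.776588439941406), 47.08549880981445), array([ 0.55334144, -0.13114403]), np.float64(2.396697161934336), np.float64(0.09447036652118493), 135)
barrel top 0.06664872420407919 (array([ 0.54731448, -0.13568703,  0.028     ]), np.float64(0.007134750968687669)) ((554.0518798828125, -131.3253631591797), 27.636096954345703)
```

View pics/rect.png

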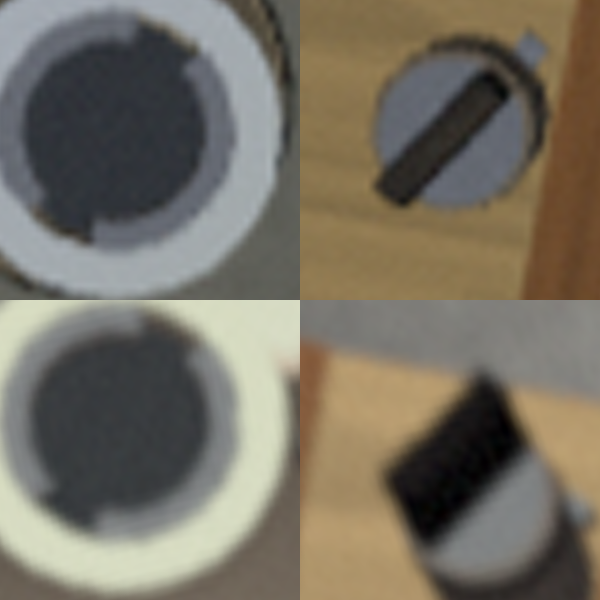

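Call:
{"op": "step_arm", "data": {"plan": [{"dx": -0.28,"dy": -0.12,"dz": 0.06,"claw": 1},{"dx": -0.28,"dy": -0.12,"dz": 0.06,"claw": 1},{"dx": -0.28,"dy": -0.12,"dz": 0.06,"claw": 1},{"dx": -0.28,"dy": -0.12,"dz": 0.06,"claw": 1},{"dx": -0.28,"dy": -0.12,"dz": 0.06,"claw": 1},{"dx": -0.28,"dy": -0.12,"dz": 0.06,"claw": 1},{"dx": -0.28,"dy": -0.12,"dz": 0.06,"claw": 1},{"dx": -0.28,"dy": -0.12,"dz": 0.06,"claw": 1},{"dx": -0.28,"dy": -0.12,"dz": 0.06,"claw": 1},{"dx": -0.28,"dy": -0.12,"dz": 0.06,"claw": 1}], "grip_force": 15}}

```text
$.plan[0]: bad value
```

```bash
cat >> look.py <<'E'
def togo(x,y,z,yaw):
    o=telemetry.get_obs(); e=np.array(o["ee_pos"]); a=o["eef_rot"][2]; D=np.array([x,y,z])-e
    print("t",round(o["time_s"],2),"pos",e.round(4),"rot",np.round(o["eef_rot"],3),"w",round(o["grip_width"],4),"F",np.round(o["force"],1),"gf",round(o["grip_force"],1),"q6",round(o["qpos"][5],2))
    c,s=np.cos(a),np.sin(a); print("dx %.3f dy %.3f dz %.3f rz %.3f"%(10*(c*D[0]+s*D[1]),10*(s*D[0]-c*D[1]),-10*D[2],((a-yaw+np.pi)%(2*np.pi)-np.pi)/(np.pi/2)))
E
python3 -c "
from look import *
togo(.492,.255,.09,2.881)"
```

```text
t 0.9 pos [0.1418 0.5314 0.2224] rot [-3.142  0.     2.881] w 0.0939 F [0.  0.8 0. ] gf 0.0 q6 -0.07
dx -4.096 dy -1.767 dz 1.324 rz -0.000
```

Call:
{"op": "step_arm", "data": {"plan": [{"dx": -0.28,"dy": -0.12,"dz": 0.06,"rx": 0,"ry": 0,"rz": 0,"claw": 1},{"dx": -0.28,"dy": -0.12,"dz": 0.06,"rx": 0,"ry": 0,"rz": 0,"claw": 1},{"dx": -0.28,"dy": -0.12,"dz": 0.06,"rx": 0,"ry": 0,"rz": 0,"claw": 1},{"dx": -0.28,"dy": -0.12,"dz": 0.06,"rx": 0,"ry": 0,"rz": 0,"claw": 1},{"dx": -0.28,"dy": -0.12,"dz": 0.06,"rx": 0,"ry": 0,"rz": 0,"claw": 1},{"dx": -0.28,"dy": -0.12,"dz": 0.06,"rx": 0,"ry": 0,"rz": 0,"claw": 1},{"dx": -0.28,"dy": -0.12,"dz": 0.06,"rx": 0,"ry": 0,"rz": 0,"claw": 1},{"dx": -0.28,"dy": -0.12,"dz": 0.06,"rx": 0,"ry": 0,"rz": 0,"claw": 1},{"dx": -0.28,"dy": -0.12,"dz": 0.06,"rx": 0,"ry": 0,"rz": 0,"claw": 1},{"dx": -0.28,"dy": -0.12,"dz": 0.06,"rx": 0,"ry": 0,"rz": 0,"claw": 1}], "grip_force": 15}}

```text
time_s: 1.9
ee_pos: [0.3823, 0.3424, 0.1623]
eef_rot: [3.141, 0.0, 2.881]
force: [-0.3, 0.1, -0.0]
grip_width: 0.0173
grip_force: 0.0
```

```bash
python3 -c "
from look import *
togo(.492,.255,.09,2.881)"
```

```text
t 1.9 pos [0.3823 0.3424 0.1623] rot [3.141 0.    2.881] w 0.0173 F [-0.3  0.1 -0. ] gf 0.0 q6 -0.65
dx -1.285 dy -0.562 dz 0.723 rz -0.000
```

Call:
{"op": "step_arm", "data": {"plan": [{"dx": -0.257,"dy": -0.112,"dz": 0,"rx": 0,"ry": 0,"rz": 0,"claw": 1},{"dx": -0.257,"dy": -0.112,"dz": 0,"rx": 0,"ry": 0,"rz": 0,"claw": 1},{"dx": -0.257,"dy": -0.112,"dz": 0,"rx": 0,"ry": 0,"rz": 0,"claw": 1},{"dx": -0.257,"dy": -0.112,"dz": 0,"rx": 0,"ry": 0,"rz": 0,"claw": 1},{"dx": -0.257,"dy": -0.112,"dz": 0.1,"rx": 0,"ry": 0,"rz": 0,"claw": 1},{"dx": 0,"dy": 0,"dz": 0.2,"rx": 0,"ry": 0,"rz": 0,"claw": 1},{"dx": 0,"dy": 0,"dz": 0.2,"rx": 0,"ry": 0,"rz": 0,"claw": 1},{"dx": 0,"dy": 0,"dz": 0.2,"rx": 0,"ry": 0,"rz": 0,"claw": 1},{"dx": 0,"dy": 0,"dz": 0.1,"rx": 0,"ry": 0,"rz": 0,"claw": 1},{"dx": 0,"dy": 0,"dz": 0.05,"rx": 0,"ry": 0,"rz": 0,"claw": 1}]}}

```text
time_s: 2.9
ee_pos: [0.4909, 0.2559, 0.077]
eef_rot: [-3.141, -0.001, 2.881]
force: [-3.3, -1.7, 5.7]
grip_width: 0.0012
grip_force: 2.4
```

```bash
python3 -c "
from look import *
togo(.492,.255,.068,2.881)"
```

```text
t 2.9 pos [0.4909 0.2559 0.077 ] rot [-3.141e+00 -1.000e-03  2.881e+00] w 0.0012 F [-3.3 -1.7  5.7] gf 2.4 q6 -0.9
dx -0.013 dy -0.005 dz 0.090 rz -0.000
```

Call:
{"op": "step_arm", "data": {"plan": [{"dx": 0,"dy": 0,"dz": 0.05,"rx": 0,"ry": 0,"rz": 0,"claw": 1},{"dx": 0,"dy": 0,"dz": 0.04,"rx": 0,"ry": 0,"rz": 0,"claw": 1},{"dx": 0,"dy": 0,"dz": 0.02,"rx": 0,"ry": 0,"rz": 0,"claw": 1},{"dx": 0,"dy": 0,"dz": 0,"rx": 0,"ry": 0,"rz": 0,"claw": 1},{"dx": 0,"dy": 0,"dz": 0,"rx": 0,"ry": 0,"rz": 0,"claw": 1}]}}

```text
time_s: 3.4
ee_pos: [0.4914, 0.2561, 0.0682]
eef_rot: [3.141, 0.001, 2.881]
force: [-7.6, -3.8, 13.4]
grip_width: 0.0004
grip_force: 6.9
```

Call:
{"op": "step_arm", "data": {"plan": [{"dx": 0,"dy": 0,"dz": 0.015,"rx": 0,"ry": 0,"rz": 0,"claw": 1},{"dx": 0,"dy": 0,"dz": 0,"rx": 0,"ry": 0,"rz": 0,"claw": 1},{"dx": 0,"dy": 0,"dz": -0.1,"rx": 0,"ry": 0,"rz": 0,"claw": 1},{"dx": 0,"dy": 0,"dz": -0.2,"rx": 0,"ry": 0,"rz": 0,"claw": 1},{"dx": 0,"dy": 0,"dz": -0.3,"rx": 0,"ry": 0,"rz": 0,"claw": 1},{"dx": 0,"dy": 0,"dz": -0.3,"rx": 0,"ry": 0,"rz": 0,"claw": 0.6},{"dx": 0,"dy": 0,"dz": -0.3,"rx": 0,"ry": 0,"rz": 0,"claw": 0.6},{"dx": 0,"dy": 0,"dz": -0.3,"rx": 0,"ry": 0,"rz": 0,"claw": 0.6}]}}

```text
time_s: 4.2
ee_pos: [0.4912, 0.2562, 0.2171]
eef_rot: [3.14, 0.001, 2.881]
force: [-1.2, -0.4, -0.2]
grip_width: 0.0212
grip_force: 0.0
```

```bash
python3 -c "
from look import *
togo(.552,-.133,.2,2.395)
for n in ('top','scene'):
    p=viewer.camera(n); W=cloud(p); P=W[near(W,.4915,.255,.02,.045,.075)]; print(n,'plunger z',np.median(P[:,2]) if len(P) else None,len(P))"
```

```text
t 4.2 pos [0.4912 0.2562 0.2171] rot [3.140e+00 1.000e-03 2.881e+00] w 0.0212 F [-1.2 -0.4 -0.2] gf 0.0 q6 -0.9
dx -1.590 dy -3.603 dz 0.171 rz 0.309
top plunger z None 0
scene plunger z 0.06624581190231561 123
```

Call:
{"op": "step_arm", "data": {"plan": [{"dx": 0,"dy": 0,"dz": 0,"rx": 0,"ry": 0,"rz": 0.0773,"claw": 0.5},{"dx": 0,"dy": 0,"dz": 0,"rx": 0,"ry": 0,"rz": 0.0773,"claw": 0.5},{"dx": 0,"dy": 0,"dz": 0,"rx": 0,"ry": 0,"rz": 0.0773,"claw": 0.5},{"dx": 0,"dy": 0,"dz": 0,"rx": 0,"ry": 0,"rz": 0.0773,"claw": 0.5},{"dx": -0.26,"dy": -0.2,"dz": 0,"rx": 0,"ry": 0,"rz": 0,"claw": 0.5},{"dx": -0.26,"dy": -0.2,"dz": 0,"rx": 0,"ry": 0,"rz": 0,"claw": 0.5},{"dx": -0.26,"dy": -0.2,"dz": 0,"rx": 0,"ry": 0,"rz": 0,"claw": 0.5},{"dx": -0.26,"dy": -0.2,"dz": 0,"rx": 0,"ry": 0,"rz": 0,"claw": 0.5},{"dx": -0.26,"dy": -0.2,"dz": 0,"rx": 0,"ry": 0,"rz": 0,"claw": 0.5},{"dx": -0.26,"dy": -0.2,"dz": 0,"rx": 0,"ry": 0,"rz": 0,"claw": 0.5}]}}

```text
time_s: 5.3
ee_pos: [0.5242, 0.0608, 0.2149]
eef_rot: [3.141, 0.0, 2.395]
force: [0.6, 1.1, 0.8]
grip_width: 0.0468
grip_force: 0.0
```

```bash
cat > sock.py <<'E'
from look import *
# socket from rectified image: fit dark disc + steel ring
def dark(p,x0,y0,w,z,S=600):
    q=np.float32([proj(p,(x0+a*w,y0+b*w,z)) for a,b in((0,0),(0,1),(1,1),(1,0))])
    H=cv2.getPerspectiveTransform(q,np.float32([[0,0],[S,0],[S,S],[0,S]]))
    return cv2.warpPerspective(p["img"],H,(S,S),flags=cv2.INTER_CUBIC)
def whitering(p,c):
    w=.14; A=dark(p,c[0]-w/2,c[1]-w/2,w,.08).astype(float).sum(2); out=[]
    for th in np.linspace(0,2*np.pi,180,endpoint=False):
        r=np.linspace(.033,.047,57); px=np.float32(300+np.outer(r,[np.sin(th),np.cos(th)])/w*600)
        v=cv2.remap(A.astype(np.float32),px[:,0],px[:,1],1)[:,0]; g=np.gradient(cv2.GaussianBlur(v.reshape(1,-1),(9,1),0)[0])
        i=np.argmax(g[4:-4])+4; out.append((c[0]+r[i]*np.cos(th),c[1]+r[i]*np.sin(th),v[i]))
    return circ(np.array(out))
E
python3 -c "
from sock import *
togo(.552,-.133,.13,2.395)
for n in ('top','scene'):
    p=viewer.camera(n); c=np.array([.582,.204])
    for _ in range(3): s,e=whitering(p,c); c=s[:2]
    print(n,s,e)
    W=cloud(p); m=near(W,*c,.075,.07,.09); E=W[edge(m)]; E=E[np.hypot(*(E[:,:2]-c).T)>.048]; print(circ(E))
    print(bar(W,.552,-.133,.096))
"
```

```text
t 5.3 pos [0.5242 0.0608 0.2149] rot [3.141 0.    2.395] w 0.0468 F [0.6 1.1 0.8] gf 0.0 q6 -0.78
dx -1.519 dy -1.234 dz 0.849 rz 0.000
top [0.58361603 0.20280217 0.03979726] 0.0011406472397925524
(array([0.58220232, 0.20242073, 0.05461226]), np.float64(0.00187915017953916))
(((551.6146240234375, -133.7394561767578), (13.789295196533203, 50.55546188354492), 47.438255310058594), array([ 0.55133809, -0.1333743 ]), np.float64(2.3840850801259843), np.float64(0.09422864706695039), 119)
scene [0.58050092 0.20476315 0.03983661] 0.000849422841955239
(array([0.58419014, 0.20389821, 0.05534255]), np.float64(0.0014639469784193373))
(((551.4005737304688, -133.45346069335938), (20.226499557495117, 51.75012969970703), 47.595863342285156), array([ 0.55318296, -0.13123838]), np.float64(2.382711538814934), np.float64(0.0943945050365095), 137)
```

Call:
{"op": "step_arm", "data": {"plan": [{"dx": -0.25,"dy": -0.205,"dz": 0,"rx": 0,"ry": 0,"rz": 0,"claw": 0.5},{"dx": -0.25,"dy": -0.205,"dz": 0,"rx": 0,"ry": 0,"rz": 0,"claw": 0.5},{"dx": -0.25,"dy": -0.205,"dz": 0,"rx": 0,"ry": 0,"rz": 0,"claw": 0.5},{"dx": -0.25,"dy": -0.205,"dz": 0,"rx": 0,"ry": 0,"rz": 0,"claw": 0.5},{"dx": -0.25,"dy": -0.205,"dz": 0,"rx": 0,"ry": 0,"rz": 0,"claw": 0.5},{"dx": -0.25,"dy": -0.205,"dz": 0,"rx": 0,"ry": 0,"rz": 0,"claw": 0.5},{"dx": 0,"dy": 0,"dz": 0.3,"rx": 0,"ry": 0,"rz": 0,"claw": 0.5},{"dx": 0,"dy": 0,"dz": 0.3,"rx": 0,"ry": 0,"rz": 0,"claw": 0.5},{"dx": 0,"dy": 0,"dz": 0.2,"rx": 0,"ry": 0,"rz": 0,"claw": 0.5},{"dx": 0,"dy": 0,"dz": 0,"rx": 0,"ry": 0,"rz": 0,"claw": 0.5}]}}

```text
time_s: 6.4
ee_pos: [0.5497, -0.1292, 0.1323]
eef_rot: [-3.14, -0.004, 2.395]
force: [-0.1, 0.6, 0.5]
grip_width: 0.0469
grip_force: 0.0
```

```bash
python3 -c "
from look import *
togo(.552,-.133,.086,2.39)"
```

```text
t 6.4 pos [ 0.5497 -0.1292  0.1323] rot [-3.14  -0.004  2.395] w 0.0469 F [-0.1  0.6  0.5] gf 0.0 q6 -1.12
dx -0.043 dy -0.012 dz 0.463 rz 0.003
```

Call:
{"op": "step_arm", "data": {"plan": [{"dx": -0.043,"dy": -0.012,"dz": 0.1,"rx": 0,"ry": 0,"rz": 0.003,"claw": 0.5},{"dx": 0,"dy": 0,"dz": 0.16,"rx": 0,"ry": 0,"rz": 0,"claw": 0.5},{"dx": 0,"dy": 0,"dz": 0.1,"rx": 0,"ry": 0,"rz": 0,"claw": 0.5},{"dx": 0,"dy": 0,"dz": 0.1,"rx": 0,"ry": 0,"rz": 0,"claw": 0.5},{"dx": 0,"dy": 0,"dz": 0,"rx": 0,"ry": 0,"rz": 0,"claw": 0.5}]}}

```text
time_s: 6.9
ee_pos: [0.5528, -0.1338, 0.088]
eef_rot: [-3.141, -0.001, 2.39]
force: [-0.8, -0.0, 0.4]
grip_width: 0.0469
grip_force: 0.0
```

```bash
python3 -c "
from look import *
togo(.552,-.133,.086,2.39)"
```

```text
t 6.9 pos [ 0.5528 -0.1338  0.088 ] rot [-3.141e+00 -1.000e-03  2.390e+00] w 0.0469 F [-0.8 -0.   0.4] gf 0.0 q6 -1.12
dx 0.011 dy 0.001 dz 0.020 rz 0.000
```

Call:
{"op": "step_arm", "data": {"plan": [{"dx": 0.01,"dy": 0,"dz": 0.01,"rx": 0,"ry": 0,"rz": 0,"claw": 1},{"dx": 0,"dy": 0,"dz": 0,"rx": 0,"ry": 0,"rz": 0,"claw": 1},{"dx": 0,"dy": 0,"dz": 0,"rx": 0,"ry": 0,"rz": 0,"claw": 1},{"dx": 0,"dy": 0,"dz": 0,"rx": 0,"ry": 0,"rz": 0,"claw": 1},{"dx": 0,"dy": 0,"dz": 0,"rx": 0,"ry": 0,"rz": 0,"claw": 1},{"dx": 0,"dy": 0,"dz": 0,"rx": 0,"ry": 0,"rz": 0,"claw": 1},{"dx": 0,"dy": 0,"dz": -0.1,"rx": 0,"ry": 0,"rz": 0,"claw": 1},{"dx": 0,"dy": 0,"dz": -0.3,"rx": 0,"ry": 0,"rz": 0,"claw": 1},{"dx": 0,"dy": 0,"dz": -0.4,"rx": 0,"ry": 0,"rz": 0,"claw": 1},{"dx": 0,"dy": 0,"dz": -0.4,"rx": 0,"ry": 0,"rz": 0,"claw": 1}], "grip_force": 50}}

```text
time_s: 7.9
ee_pos: [0.5519, -0.1332, 0.2097]
eef_rot: [-3.141, -0.001, 2.39]
force: [-0.4, -0.4, -1.0]
grip_width: 0.0135
grip_force: 50.0
```

```bash
python3 -c "
from look import *
togo(.5826,.2035,.2,2.64)"
```

```text
t 7.9 pos [ 0.5519 -0.1332  0.2097] rot [-3.141e+00 -1.000e-03  2.390e+00] w 0.0135 F [-0.4 -0.4 -1. ] gf 50.0 q6 -1.12
dx 2.074 dy 2.670 dz 0.097 rz -0.159
```

Call:
{"op": "step_arm", "data": {"plan": [{"dx": 0.1,"dy": 0.13,"dz": 0,"rx": 0,"ry": 0,"rz": 0,"claw": 1},{"dx": 0.23,"dy": 0.29,"dz": 0,"rx": 0,"ry": 0,"rz": 0,"claw": 1},{"dx": 0.23,"dy": 0.29,"dz": 0,"rx": 0,"ry": 0,"rz": 0,"claw": 1},{"dx": 0.23,"dy": 0.29,"dz": 0,"rx": 0,"ry": 0,"rz": 0,"claw": 1},{"dx": 0.23,"dy": 0.29,"dz": 0,"rx": 0,"ry": 0,"rz": 0,"claw": 1},{"dx": 0.23,"dy": 0.29,"dz": 0,"rx": 0,"ry": 0,"rz": 0,"claw": 1},{"dx": 0.23,"dy": 0.29,"dz": 0,"rx": 0,"ry": 0,"rz": 0,"claw": 1},{"dx": 0.23,"dy": 0.29,"dz": 0,"rx": 0,"ry": 0,"rz": 0,"claw": 1},{"dx": 0.23,"dy": 0.29,"dz": 0,"rx": 0,"ry": 0,"rz": 0,"claw": 1},{"dx": 0.12,"dy": 0.2,"dz": 0,"rx": 0,"ry": 0,"rz": 0,"claw": 1}]}}

```text
time_s: 8.9
ee_pos: [0.5819, 0.2038, 0.2075]
eef_rot: [-3.141, -0.001, 2.392]
force: [0.3, -0.2, -1.5]
grip_width: 0.0138
grip_force: 50.0
```

Call:
{"op": "step_arm", "data": {"plan": [{"dx": 0,"dy": 0,"dz": 0,"rx": 0,"ry": 0,"rz": -0.0795,"claw": 1},{"dx": 0,"dy": 0,"dz": 0,"rx": 0,"ry": 0,"rz": -0.0795,"claw": 1},{"dx": 0,"dy": 0,"dz": 0,"rx": 0,"ry": 0,"rz": 0,"claw": 1},{"dx": 0,"dy": 0,"dz": 0,"rx": 0,"ry": 0,"rz": 0,"claw": 1}]}}

```text
time_s: 9.3
ee_pos: [0.5824, 0.2011, 0.2077]
eef_rot: [-3.141, -0.0, 2.636]
force: [-0.2, 0.1, -1.9]
grip_width: 0.0138
grip_force: 50.0
```

```bash
python3 -c "
from sock import *
togo(.5826,.2035,.2,2.64)
I=[]
for n in ('top','scene'):
    p=viewer.camera(n); u,v=map(int,proj(p,(.5826,.2035,.1))); I.append(cv2.resize(p['img'][v-50:v+50,u-50:u+50,::-1],(400,400),interpolation=cv2.INTER_CUBIC))
    W=cloud(p); np.savez('pics/held_'+n,W=W,img=p['img'])
cv2.imwrite('pics/held.png',np.hstack(I))
"
```

```text
t 9.3 pos [0.5824 0.2011 0.2077] rot [-3.141 -0.     2.636] w 0.0138 F [-0.2  0.1 -1.9] gf 50.0 q6 -0.79
dx 0.010 dy 0.022 dz 0.077 rz -0.002
```

View pics/held.png

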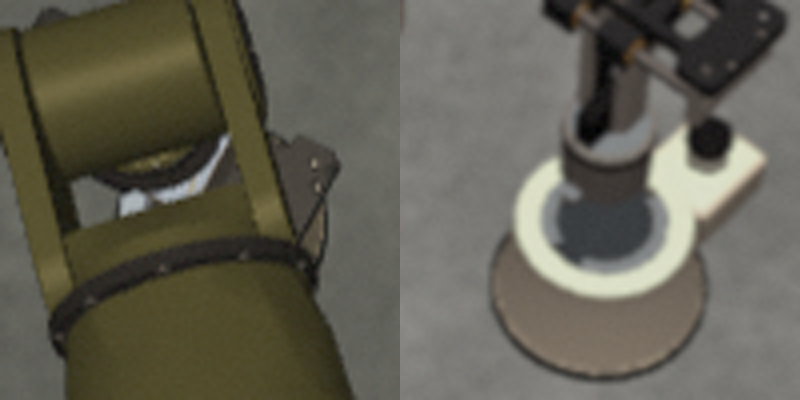

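The scene view shows the cup hanging upright over the socket (crop 605,170), with the plunger up. I'll compare the cup's axis with the socket in that camera's own frame.

```bash
python3 -c "
from sock import *
o=telemetry.get_obs(); e=o['ee_pos']; W=np.load('pics/held_scene.npz')['W']
for lo,hi in((.145,.183),(.15,.17),(.17,.183)):
    P=W[near(W,e[0],e[1],.045,lo,hi)]; print('barrel',circ(P,.028),circ(P),len(P))
m=near(W,*e[:2],.075,.07,.09); E=W[edge(m)]; r=np.hypot(E[:,0]-.583,E[:,1]-.204); print('sock',circ(E[r>.05],.056))
# lateral: silhouette in row direction
p=viewer.camera('scene'); cam=-p['R'].T@p['t']; print(cam)
# same view: horizontal bearing of barrel edges vs ring edges
P=W[near(W,e[0],e[1],.045,.15,.175)]; d=np.array([.583,.204])-cam[:2]; d/=np.hypot(*d); n=np.array([-d[1],d[0]])
q=(P[:,:2]-[.583,.204])@n; print('lat barrel',q.min(),q.max()); 
M=W[m]; M=M[M[:,2]>.075]; q=(M[:,:2]-[.583,.204])@n; print('lat sock',q.min(),q.max(), n)
"
```

```text
barrel (array([0.5809809 , 0.20091086, 0.028     ]), np.float64(0.002666285402783897)) (array([0.58166959, 0.20103235, 0.02740948]), np.float64(0.002666409053665519)) 231
barrel (array([0.58118637, 0.20101518, 0.028     ]), np.float64(0.0016121588142149498)) (array([0.58210414, 0.201151  , 0.02722819]), np.float64(0.0016008464279823242)) 107
barrel (array([0.58053944, 0.20091292, 0.028     ]), np.float64(0.0033953240530142123)) (array([0.58117425, 0.20104262, 0.02744731]), np.float64(0.0034085675053118288)) 95
sock (array([0.58390552, 0.20391136, 0.056     ]), np.float64(0.0014951035238692913))
[1.41681153 0.30494769 1.35781494]
lat barrel -0.02449778321077838 0.028497405854605314
lat sock -0.05547433295663132 0.0559350417701066 [ 0.12019013 -0.99275089]
```

Call:
{"op": "step_arm", "data": {"plan": [{"dx": 0.01,"dy": 0.024,"dz": 0.1,"rx": 0,"ry": 0,"rz": 0,"claw": 1},{"dx": 0,"dy": 0,"dz": 0.2,"rx": 0,"ry": 0,"rz": 0,"claw": 1},{"dx": 0,"dy": 0,"dz": 0.15,"rx": 0,"ry": 0,"rz": 0,"claw": 1},{"dx": 0,"dy": 0,"dz": 0.1,"rx": 0,"ry": 0,"rz": 0,"claw": 1},{"dx": 0,"dy": 0,"dz": 0,"rx": 0,"ry": 0,"rz": 0,"claw": 1},{"dx": 0,"dy": 0,"dz": 0,"rx": 0,"ry": 0,"rz": 0,"claw": 1}]}}

```text
time_s: 10.05
ee_pos: [0.5831, 0.2036, 0.1533]
eef_rot: [3.141, 0.0, 2.64]
force: [0.4, 0.6, -1.2]
grip_width: 0.0137
grip_force: 50.0
```

```bash
python3 -c "
from sock import *
togo(.5825,.2035,.145,2.64)
p=viewer.camera('scene'); u,v=map(int,proj(p,(.5826,.2035,.09))); cv2.imwrite('pics/low.png',cv2.resize(p['img'][v-40:v+40,u-50:u+50,::-1],(750,600),interpolation=cv2.INTER_CUBIC))
"
```

```text
t 10.05 pos [0.5831 0.2036 0.1533] rot [3.141 0.    2.64 ] w 0.0137 F [ 0.4  0.6 -1.2] gf 50.0 q6 -0.79
dx 0.005 dy -0.004 dz 0.083 rz -0.000
```

View pics/low.png

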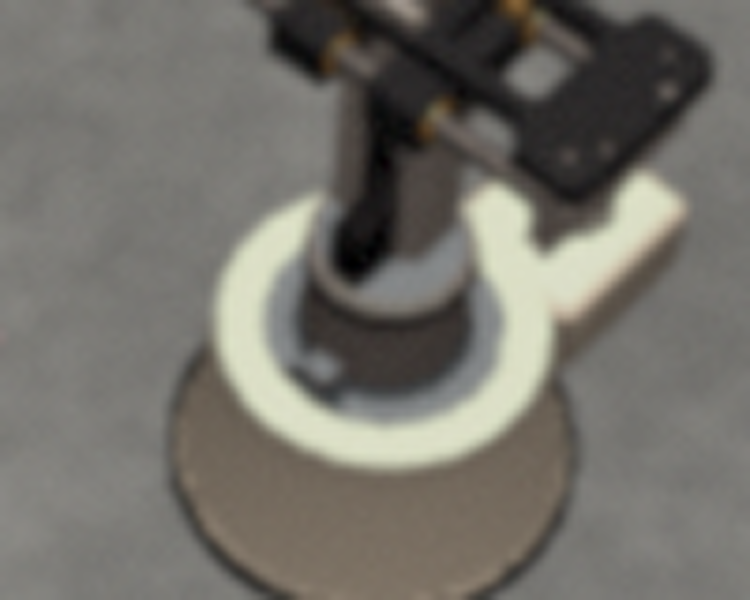

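The cup sits centred in the lip (barrel 385,345), with the front lug at (320,365) over the slot. I'll lower it gently.

Call:
{"op": "step_arm", "data": {"plan": [{"dx": 0,"dy": 0,"dz": 0.03,"rx": 0,"ry": 0,"rz": 0,"claw": 1},{"dx": 0,"dy": 0,"dz": 0.03,"rx": 0,"ry": 0,"rz": 0,"claw": 1},{"dx": 0,"dy": 0,"dz": 0.03,"rx": 0,"ry": 0,"rz": 0,"claw": 1},{"dx": 0,"dy": 0,"dz": 0.02,"rx": 0,"ry": 0,"rz": 0,"claw": 1},{"dx": 0,"dy": 0,"dz": 0,"rx": 0,"ry": 0,"rz": 0,"claw": 1}]}}

```text
time_s: 10.6
ee_pos: [0.583, 0.2036, 0.142]
eef_rot: [3.141, 0.0, 2.64]
force: [-0.1, -0.5, 2.7]
grip_width: 0.0136
grip_force: 50.0
```

Call:
{"op": "step_arm", "data": {"plan": [{"dx": 0,"dy": 0,"dz": 0.03,"rx": 0,"ry": 0,"rz": 0,"claw": 1},{"dx": 0,"dy": 0,"dz": 0.03,"rx": 0,"ry": 0,"rz": 0,"claw": 1},{"dx": 0,"dy": 0,"dz": 0.02,"rx": 0,"ry": 0,"rz": 0,"claw": 1},{"dx": 0,"dy": 0,"dz": 0,"rx": 0,"ry": 0,"rz": 0,"claw": 1},{"dx": 0,"dy": 0,"dz": 0,"rx": 0,"ry": 0,"rz": 0,"claw": 1}]}}

```text
time_s: 11.1
ee_pos: [0.5832, 0.2036, 0.1351]
eef_rot: [3.141, 0.001, 2.64]
force: [-3.2, -1.1, 14.1]
grip_width: 0.0135
grip_force: 50.0
```

Call:
{"op": "step_arm", "data": {"plan": [{"dx": 0,"dy": 0,"dz": -0.005,"rx": 0,"ry": 0,"rz": 0.04,"claw": 1},{"dx": 0,"dy": 0,"dz": 0,"rx": 0,"ry": 0,"rz": 0.06,"claw": 1},{"dx": 0,"dy": 0,"dz": 0,"rx": 0,"ry": 0,"rz": 0.06,"claw": 1},{"dx": 0,"dy": 0,"dz": 0,"rx": 0,"ry": 0,"rz": 0.06,"claw": 1},{"dx": 0,"dy": 0,"dz": 0,"rx": 0,"ry": 0,"rz": 0.06,"claw": 1},{"dx": 0,"dy": 0,"dz": 0,"rx": 0,"ry": 0,"rz": 0.06,"claw": 1},{"dx": 0,"dy": 0,"dz": 0,"rx": 0,"ry": 0,"rz": 0.06,"claw": 1}]}}

```text
time_s: 11.8
ee_pos: [0.5834, 0.2038, 0.1352]
eef_rot: [3.14, 0.0, 2.008]
force: [0.6, 0.0, 8.1]
grip_width: 0.0139
grip_force: 50.0
```

```bash
python3 -c "
from look import *
togo(.5832,.2036,.1351,1.2); o=telemetry.get_obs(); print(np.round(o['moment'],2))"
```

```text
t 11.8 pos [0.5834 0.2038 0.1352] rot [3.14  0.    2.008] w 0.0139 F [0.6 0.  8.1] gf 50.0 q6 -0.16
dx -0.001 dy -0.003 dz 0.001 rz 0.515
[-0.11  0.06  0.27]
```

Call:
{"op": "step_arm", "data": {"plan": [{"dx": 0,"dy": 0,"dz": 0,"rx": 0,"ry": 0,"rz": 0.06,"claw": 1},{"dx": 0,"dy": 0,"dz": 0,"rx": 0,"ry": 0,"rz": 0.06,"claw": 1},{"dx": 0,"dy": 0,"dz": 0,"rx": 0,"ry": 0,"rz": 0.06,"claw": 1},{"dx": 0,"dy": 0,"dz": 0,"rx": 0,"ry": 0,"rz": 0.06,"claw": 1},{"dx": 0,"dy": 0,"dz": 0,"rx": 0,"ry": 0,"rz": 0.06,"claw": 1},{"dx": 0,"dy": 0,"dz": 0,"rx": 0,"ry": 0,"rz": 0.06,"claw": 1},{"dx": 0,"dy": 0,"dz": 0,"rx": 0,"ry": 0,"rz": 0.06,"claw": 1},{"dx": 0,"dy": 0,"dz": 0,"rx": 0,"ry": 0,"rz": 0.04,"claw": 1},{"dx": 0,"dy": 0,"dz": 0,"rx": 0,"ry": 0,"rz": 0,"claw": 1},{"dx": 0,"dy": 0,"dz": 0,"rx": 0,"ry": 0,"rz": 0,"claw": 1}]}}

```text
time_s: 12.8
ee_pos: [0.5835, 0.2038, 0.1352]
eef_rot: [3.14, -0.001, 1.29]
force: [0.7, -0.5, 7.8]
grip_width: 0.0136
grip_force: 50.1
```

```bash
python3 -c "
from look import *
togo(.5832,.2036,.1351,1.2); o=telemetry.get_obs(); print(np.round(o['moment'],2))
p=viewer.camera('scene'); u,v=map(int,proj(p,(.5826,.2035,.09))); cv2.imwrite('pics/turned.png',cv2.resize(p['img'][v-40:v+40,u-50:u+50,::-1],(750,600),interpolation=cv2.INTER_CUBIC))
"
```

```text
t 12.8 pos [0.5835 0.2038 0.1352] rot [ 3.14e+00 -1.00e-03  1.29e+00] w 0.0136 F [ 0.7 -0.5  7.8] gf 50.1 q6 0.56
dx -0.002 dy -0.002 dz 0.001 rz 0.057
[-0.06 -0.04  0.29]
```

View pics/turned.png

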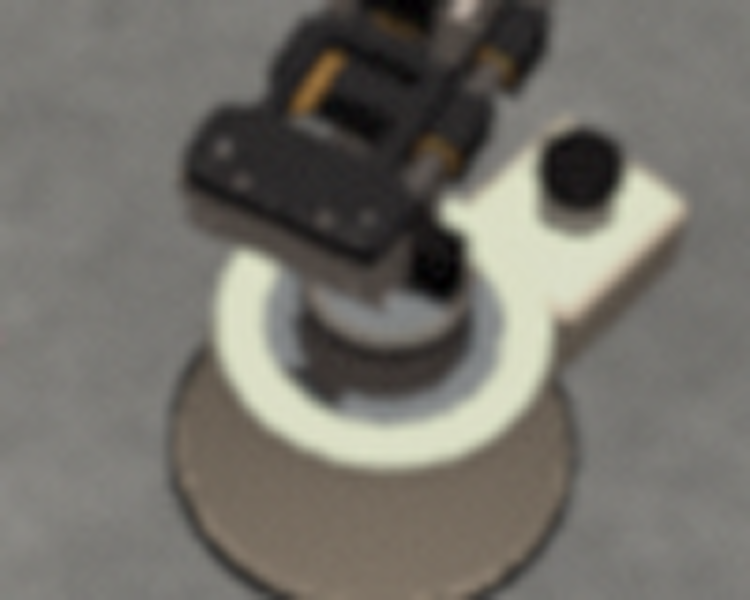

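The lug is under the lip, the slot at (320,385) is empty, and the plunger is up. I'll turn the rest until the moment shows the stop.

Call:
{"op": "step_arm", "data": {"plan": [{"dx": 0,"dy": 0,"dz": 0,"rx": 0,"ry": 0,"rz": 0.03,"claw": 1},{"dx": 0,"dy": 0,"dz": 0,"rx": 0,"ry": 0,"rz": 0.03,"claw": 1},{"dx": 0,"dy": 0,"dz": 0,"rx": 0,"ry": 0,"rz": 0.02,"claw": 1},{"dx": 0,"dy": 0,"dz": 0,"rx": 0,"ry": 0,"rz": 0,"claw": 1},{"dx": 0,"dy": 0,"dz": 0,"rx": 0,"ry": 0,"rz": 0,"claw": 1}]}}

```text
time_s: 13.35
ee_pos: [0.5835, 0.2038, 0.1351]
eef_rot: [3.14, -0.001, 1.164]
force: [0.4, -0.3, 7.7]
grip_width: 0.0134
grip_force: 50.2
```

```bash
python3 -c "
from look import *
togo(.5832,.2036,.1351,1.2); o=telemetry.get_obs(); print(np.round(o['moment'],2))"
```

```text
t 13.35 pos [0.5835 0.2038 0.1351] rot [ 3.140e+00 -1.000e-03  1.164e+00] w 0.0134 F [ 0.4 -0.3  7.7] gf 50.2 q6 0.68
dx -0.003 dy -0.002 dz 0.000 rz -0.023
[-0.1   0.02  0.46]
```

Call:
{"op": "step_arm", "data": {"plan": [{"dx": 0,"dy": 0,"dz": 0,"rx": 0,"ry": 0,"rz": 0.02,"claw": 1},{"dx": 0,"dy": 0,"dz": 0,"rx": 0,"ry": 0,"rz": 0.01,"claw": 1},{"dx": 0,"dy": 0,"dz": 0,"rx": 0,"ry": 0,"rz": 0,"claw": 1},{"dx": 0,"dy": 0,"dz": 0,"rx": 0,"ry": 0,"rz": 0,"claw": 1},{"dx": 0,"dy": 0,"dz": 0,"rx": 0,"ry": 0,"rz": 0,"claw": 1}]}}

```text
time_s: 13.85
ee_pos: [0.5835, 0.2037, 0.1351]
eef_rot: [3.14, -0.001, 1.118]
force: [1.4, -0.2, 7.2]
grip_width: 0.0137
grip_force: 51.1
```

```bash
python3 -c "
from look import *
togo(.5832,.2036,.1351,1.2); o=telemetry.get_obs(); print(np.round(o['moment'],2))
p=viewer.camera('scene'); W=cloud(p); P=W[near(W,.4915,.255,.02,.045,.075)]; print('plunger',np.median(P[:,2]))
u,v=map(int,proj(p,(.5826,.2035,.1))); cv2.imwrite('pics/end.png',cv2.resize(p['img'][v-30:v+50,u-50:u+50,::-1],(750,600),interpolation=cv2.INTER_CUBIC))"
```

```text
t 13.85 pos [0.5835 0.2037 0.1351] rot [ 3.140e+00 -1.000e-03  1.118e+00] w 0.0137 F [ 1.4 -0.2  7.2] gf 51.1 q6 0.73
dx -0.003 dy -0.002 dz 0.000 rz -0.052
[-0.11 -0.07  0.87]
plunger 0.06618485010794871
```

View pics/end.png

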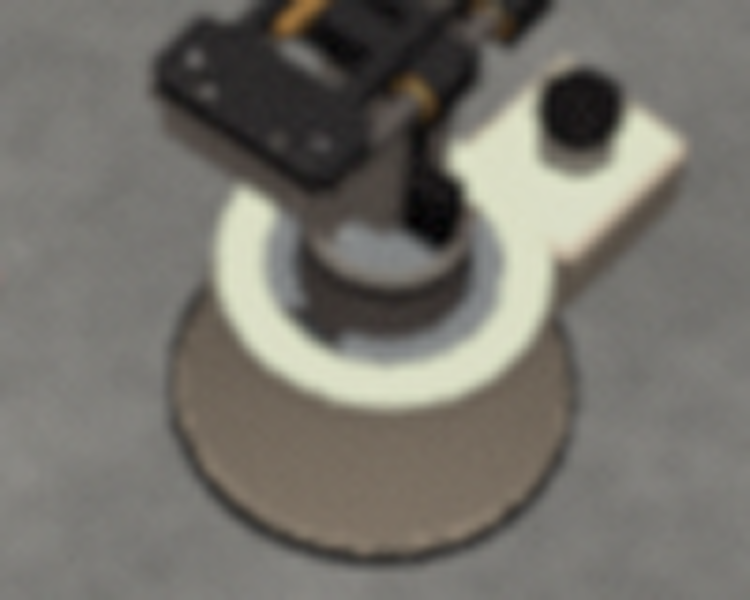

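The moment jumped to 0.87 N m, well above the return spring's 0.30, so the coupling is at its end stop. The cup sits centred and deep in the lip (385,290), and the plunger is up. I'm handing in.

```bash
python3 -c "
from station import hand_in
print(hand_in())"
```

```text
the job is handed in; nothing more can be done
None
```

I pressed the plunger to its stop and it rose again; the cup is in the socket, pushed down, turned clockwise to its end stop and still gripped. I handed the job in at about 14 s, but no verdict came back.

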